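Rake knitting needles into the grooves of a needle board

TASK

Take the wooden rake by its handle, set its teeth down on the flat plate of the needle board behind the three needles, and comb the needles right across the grooved leaf, to its last groove, so that each ends lying down in a groove of its own. Keep the teeth resting on plate and leaf all the way, but lightly: never press with more than about 10 N. Move the needles only with the rake, leave the other things alone, and at the end stand the rake upright on the mat and let go.

Things in the scene. Friction and masses are not known exactly. Their poses are not given: they have to be found in the camera images.
- rake: wooden hand rake, 200 g, standing on its teeth on the mat, left or right of the board. Origin: centre of the teeth's underside; x along its 150 mm dark head (up to 20 degrees off world x), y across, z up. Seven teeth 20 mm tall, 7 mm wide, 24 mm deep along y (lower edges rounded 3 mm); head bar 24 mm deep, z 20 to 36 mm.
- rake_handle (a point): point to grip on the rake's upright handle, on its z axis 92 mm above its origin, same axes. The handle is 32 mm along x by 18 mm along y (grip across the 18 mm), from 48 to 115 mm above the rake's origin. Below it the head is sprung: pressed down, it gives way up into the handle by up to 8 mm, starting at about 1.5 N and adding 8 N per mm.
- board: needle board, white laminate, fixed on the cutting mat, place and turn vary. 170 mm along its x, 310 mm along its y, z up; origin on its underside (3 mm above the table). From y = -160 to +60 mm it is a flat level plate 28 mm high where the needles start; from y = +60 to +150 mm it is the hinged wooden leaf with grooves parallel to x (see hinge_line).
- plate_top (a point): point on the top surface of the plate, 28 mm above the board's origin, same axes. The needles start between its y = -130 and +40 mm, so the rake's centre fits behind them at about y = -147 mm. Plate and leaf are rigid; only the rake's head gives.
- hinge_line (a point): mid-point of the leaf's hinge line at plate-top height, 60 mm along y from plate_top, same axes. Grooves 11 mm wide, 9.5 mm deep, open-ended, centred 12.5, 31.5, 50.5, 69.5 mm beyond it along y; rib tops flush with the plate here. The stiff leaf was left off level: 3.4 degrees down to 3.4 degrees up towards its free edge at 90 mm. The slope is not measured: feel for it.
- needle0: one of three alike round bamboo knitting needles pointed at both ends, 9 mm thick, 120 mm long (the last 10 mm at each end taper), 18 g. Origin mid-length on its axis, x along its length. Starts lying askew on the flat plate, up to 17 degrees off the plate's x, and rolls or slides when pushed.
- needle1: as needle0
- needle2: as needle0
- jar: bystander: glass jar with a metal lid, 64 mm across, 85 mm tall, on the side of the board where the rake is not. Origin at the centre of its underside.
- spool: bystander: white thread spool standing beyond the board, 36 mm across, 50 mm tall. Origin at the centre of its underside.
- cutter: bystander: yellow rotary cutter lying beyond the board, about 150 mm long, 25 mm high. Origin on its underside near the middle.

How it is judged:
On the way, in this order (a step that is already met when the one before it is completed fails the run):
1. the rake is picked up from the mat (height (world z) of rake above 0.02 m), for 0.2 s.
2. its teeth rest on the plate behind the needles (more than 1 N) (contact force between rake and board above 1 N and y of rake in the frame of plate_top below -0.12 m), for 0.1 s.
3. its teeth still rest on the plate part-way across (more than 1 N) (contact force between rake and board above 1 N and y of rake in the frame of plate_top between -0.07 and 0.045 m), for 0.1 s.
4. its teeth rest on the far part of the leaf (more than 1 N) (contact force between rake and board above 1 N and y of rake in the frame of plate_top above 0.115 m), for 0.1 s.
At the end, for the whole second after the job is handed in: Each needle lies at rest down in a groove of the leaf (its axis below the plate's top level and over the grooved part, within 0.12 rad of the grooves' direction, its middle within 45 mm of the leaf's middle), and the rake stands upright (within 0.1 rad) at rest on the mat, let go (z of needle0 in the frame of plate_top between -0.012 and -0.0003 m and y of needle0 in the frame of plate_top between 0.062 and 0.142 m and x of needle0 in the frame of plate_top between -0.045 and 0.045 m and angle between the x axis of each of needle0, needle1, needle2 and the x axis of plate_top, either way round below 0.12 rad and linear speed of each of needle0, needle1, needle2, rake below 0.02 m/s and z of needle1 in the frame of plate_top between -0.012 and -0.0003 m and y of needle1 in the frame of plate_top between 0.062 and 0.142 m and x of needle1 in the frame of plate_top between -0.045 and 0.045 m and z of needle2 in the frame of plate_top between -0.012 and -0.0003 m and y of needle2 in the frame of plate_top between 0.062 and 0.142 m and x of needle2 in the frame of plate_top between -0.045 and 0.045 m and angle between rake's own z axis and vertical below 0.1 rad and height (world z) of rake below 0.008 m); the robot touches nothing.
It fails at once if the rake presses on the board with more than 14 N (contact force between rake and board above 14 N).
It fails at once if the gripper or arm touches a needle (contact force between any of the fingers, the arm and needle0 above 0.3 N or contact force between any of the fingers, the arm and needle1 above 0.3 N or contact force between any of the fingers, the arm and needle2 above 0.3 N).
It fails at once if a bystander is moved more than 20 mm (distance of any of jar, spool, cutter from where it was at the start of the episode above 0.02 m).
It also fails if it takes over 72 s, if anything falls off the work surface, if the arm or the gripper's body presses on something with over 40 N, if the wrist force passes 120 N, or if a joint passes its speed limit or range.

ROBOT

A 6-joint arm with a two-finger parallel gripper is mounted at the origin on the work surface. World frame = base frame: x ahead of the robot, y to its left, z up, the work surface at z = 0. Lengths are in m, angles in rad, forces in N, time in s.
With the tool pointing down it reaches from about 0.375 to 0.9 m from the base axis. Payload 3.1 kg.
Tool frame: the origin (TCP) lies on the mounting face of the last link; the fingertips stand 173 mm ahead of it and the grasp point (between the pads) lies 155 mm ahead of it; z points along the fingers, y is the line along which they close (so a half turn about z gives the same grasp; the last joint's range is limited). The gripper opens to 85 mm and grips with 20 to 120 N. Pads are 22 mm wide; open, the fingers measure 114 mm over their backs; the gripper's body (76 mm by 85 mm) begins 54 mm behind the grasp point. The pads swing forward as they close: fully open they stand 13 mm farther back than shut.
Start: joints at [1.161, 0.527, 1.433, -0, 1.181, -0.178], TCP at [0.143, 0.608, 0.405] pointing down, gripper open.
Joint ranges: [-3.08, 3.08], [-0.75, 2.2], [0.22, 2.44], [-1.43, 4.57], [0, 2.65], [-2.85, 2.85]. Speed limits (rad/s): [2.79, 2.79, 3.14, 3.14, 3.14, 3.14].

INTERFACE

Orientations are given as a unit quaternion [w, x, y, z].
In Python, from bench import arm, imaging gives the robot as it stands. The module is installed in compiled form; this text tells all that it offers.
- The arm moves only by the tool move_arm, never from a script. Its argument "increments" is a list of rows, each a list of 3 entries, a list of its own where there are three numbers: the shift along the world's x, y, z in m, then the turn, a rotation vector about the world's x, y, z in rad, then the closure, from 0 (fully open) to 1 (shut). A call has 1 to 10 rows; each row is the pose to reach, as a shift and turn from the pose commanded when the call began; what a row does not reach only later rows make up. A row lasts 1/12 s, in which the tool goes at most 41.7 mm and 7.16 degrees, less where a joint would pass 70% of its speed; a pose out of reach is approached as far as the arm can. A call with a gripper value outside its range is refused whole. The fingers move at their own pace and stop on an object; "squeeze" is the grip in N (left out, the last holds). Time passes only in rows, so rows that repeat a pose let the fingers close. It gives the time, the measured TCP pose, the force, the opening and the grip force at its end, in the units of the state.
- arm.read_state(): the state, without advancing time (a new reading comes with each control period).
- imaging.capture(name): name is "side" or "top"; returns the picture (400x640x3 uint8, red, green, blue); there is no depth.
- imaging.camera_model(name): a dict with "vertical_fov" (degrees; the focal length in pixels is half the picture's height over the tangent of half this angle, whatever the lens; pixels are square), "cx", "cy" (the principal point, pixels), "extrinsics" (4x4, takes a point from world to camera coordinates). Camera axes: x right, y down, z forward; pixel columns grow to the right and rows downward; lengths in m; the calibration is good to about 2 mm. A picture is of the moment at which its call begins. camera_model takes no time and is no camera call.
- arm.sign_off(): hands the job in; it is judged then, once.
The state is a dict: "time_s": time; "q": joint angles; "dq": joint speeds; "joint_torque": joint torques, N m; "ee_pos": TCP position; "ee_rot": TCP orientation; "force": force on the tool from outside, world axes, zero at the start; "torque": the same for the moment, N m; "finger_gap": opening from 0.0 (shut) to 1.0 (fully open); "gripper_force": force on a finger pad.
Only numpy, scipy, OpenCV 4.12 (cv2) and the standard library are available. Lean on these libraries where they do the work, as an engineer would, in place of code of your own. Each camera call takes 0.05 s, during which the arm holds its last target. There are 200 camera calls.

## Working session

There is one attempt and no reset: what is moved stays moved. The work goes in short steps, Python scripts to look and compute and a tool call to move; the robot and the scene stay as the last step left them, time stands still between calls to the robot, and variables do not carry over. Pictures are saved under pics/ and viewed, at most 10 in all, crops included, and the job is handed in when it is done.

Besides the shell and the picture viewer there is one more tool, called after "Emit:" by a JSON object that holds its "fn" and its "kwargs". move_arm: Moves the arm, as the interface text tells. Its arguments: {"type":"object","properties":{"increments":{"type":"array"},"squeeze":{"type":"number"}},"required":["increments"]}

```bash
mkdir -p pics; python3 - <<'E'
from bench import arm, imaging
import cv2
for n in ("top","side"):
    cv2.imwrite(f"pics/{n}0.png",imaging.capture(n)[:,:,::-1]); print(n,imaging.camera_model(n))
s=arm.read_state();print(s)
E
```

```text
top {'vertical_fov': 45.722325677952554, 'cx': 318.875219961847, 'cy': 197.1196890516662, 'extrinsics': array([[-0.01309414, -0.99986858, -0.00955892,  0.02914389],
       [-0.99414785,  0.01404322, -0.10711133,  0.60111877],
       [ 0.10723149,  0.00810045, -0.99420108,  1.04054214],
       [ 0.        ,  0.        ,  0.        ,  1.        ]])}
side {'vertical_fov': 43.57134729734926, 'cx': 307.1946376343536, 'cy': 196.52605492762322, 'extrinsics': array([[ 0.89493982, -0.44597262,  0.0138253 , -0.55664862],
       [-0.22959284, -0.48685349, -0.84276972,  0.2237261 ],
       [ 0.38258311,  0.75105399, -0.5380967 ,  1.13269321],
       [ 0.        ,  0.        ,  0.        ,  1.        ]])}
{'time_s': 0.1, 'q': array([ 1.16151055e+00,  5.28415007e-01,  1.43378536e+00,  3.00314997e-05,
        1.18139193e+00, -1.78534948e-01]), 'dq': array([ 0.00077099, -0.0029154 , -0.00397523, -0.00119661, -0.0018331 ,
        0.00066694]), 'joint_torque': array([ 3.94882973e-04, -4.43304133e+01, -1.78586680e+01, -2.28289182e-04,
        3.92262067e-03, -1.00360143e-05]), 'ee_pos': array([0.14280816, 0.60815135, 0.40380188]), 'ee_rot': array([-3.02935808e-04,  1.15125236e-01,  9.93350482e-01, -9.52924701e-04]), 'force': array([ 0.67176665, -0.6706916 , -0.7410871 ]), 'torque': array([-0.00580902,  0.03068367, -0.01163531]), 'gripper_force': 0.0, 'finger_gap': 0.9997256022618775}
```

View pics/top0.png

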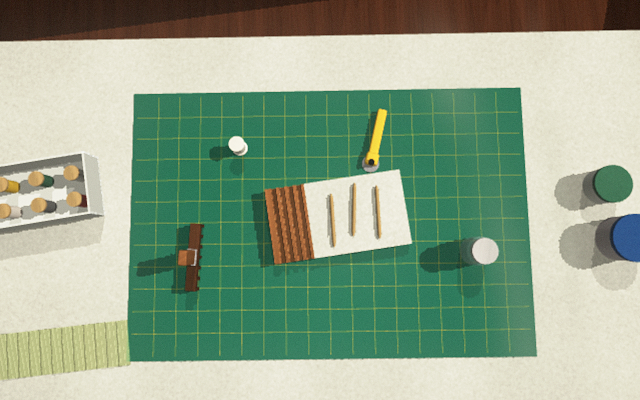

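View pics/side0.png

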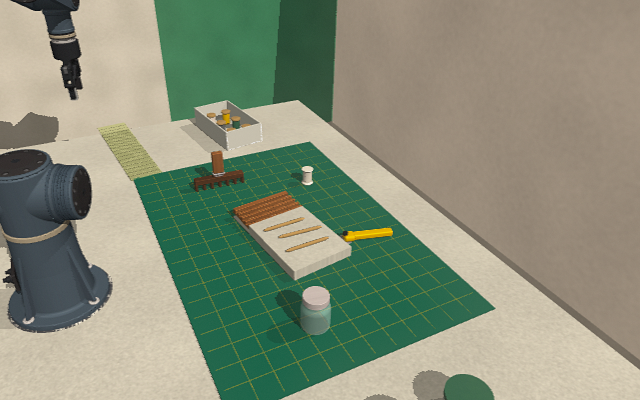

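The top view shows the rake at about (192,258), the leaf at (265–310, 185–262), the plate to (411,243), and the needles at columns 333, 353 and 378. The jar is at (485,250). The leaf points to world +y, so the rake has to travel in the +y direction.

```bash
cat > h.py <<'E'
import numpy as np, cv2
from bench import arm, imaging
def model(n):
    m=imaging.camera_model(n); f=200/np.tan(np.radians(m["vertical_fov"]/2)); return m,f
def pix2w(n,uv,z):
    m,f=model(n); E=m["extrinsics"]; R,t=E[:3,:3],E[:3,3]; c=-R.T@t
    uv=np.atleast_2d(uv).astype(float)
    d=np.c_[(uv[:,0]-m["cx"])/f,(uv[:,1]-m["cy"])/f,np.ones(len(uv))]@R
    return c+d*((z-c[2])/d[:,2])[:,None]
def w2pix(n,P):
    m,f=model(n); E=m["extrinsics"]; q=np.atleast_2d(P)@E[:3,:3].T+E[:3,3]
    return np.c_[f*q[:,0]/q[:,2]+m["cx"],f*q[:,1]/q[:,2]+m["cy"]]
E
python3 - <<'E'
from h import *
im=cv2.imread("pics/top0.png")
hsv=cv2.cvtColor(im,cv2.COLOR_BGR2HSV)
# plate: non-green in board region
roi=np.zeros(im.shape[:2],np.uint8); roi[168:270,258:418]=1; roi[:172,:392]=0
board=((hsv[...,0]<40)|(hsv[...,1]<60)).astype(np.uint8)*roi*255
board=cv2.morphologyEx(board,cv2.MORPH_OPEN,np.ones((3,3)))
c=max(cv2.findContours(board,0,2)[0],key=cv2.contourArea)
print(cv2.approxPolyDP(cv2.convexHull(c),4,True).reshape(-1,2))
r=cv2.minAreaRect(c);print(r)
p=c.reshape(-1,2);W=pix2w("top",p,.031);rr=cv2.minAreaRect((W[:,:2]*1000).astype(np.float32));print("board w",rr, cv2.boxPoints(rr))
crop=cv2.resize(im[160:300,170:420],None,fx=3.2,fy=3.2,interpolation=cv2.INTER_CUBIC)
cv2.imwrite("pics/crop.png",crop)
m,_=model("top");E=m["extrinsics"];print("cam",-E[:3,:3].T@E[:3,3])
E
```

```text
[[399 170]
 [411 243]
 [274 263]
 [264 189]]
((337.291259765625, 216.3538818359375), (76.18649291992188, 139.20327758789062), 81.32682800292969)
board w ((558.182373046875, -19.858566284179688), (171.95648193359375, 312.0714416503906), 7.865859508514404) [[ 451.6589   122.94255]
 [ 494.36728 -186.19267]
 [ 664.7058  -162.65968]
 [ 621.99744  146.47554]]
cam [0.48640366 0.01226956 1.09917334]
```

View pics/crop.png

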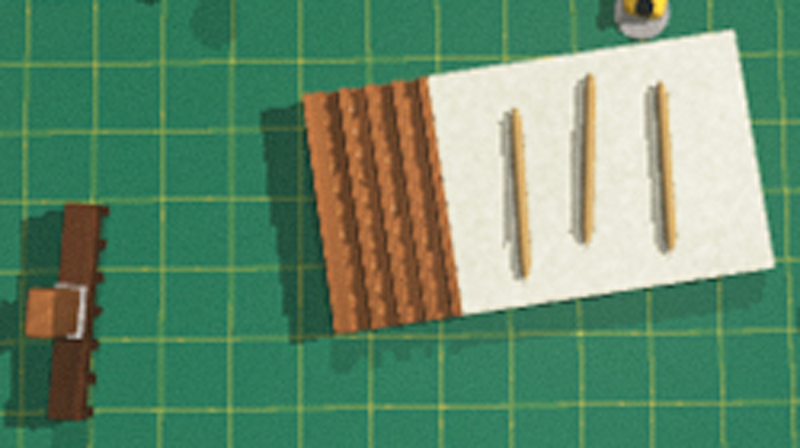

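The crop shows the rake head top centred at about (76,311), with its left edge running (65,205) to (50,418). The handle top is centred at about (41,312). The needle mid-points are at (521,194), (588,158) and (662,168).

```bash
python3 - <<'E'
from h import *
c2p=lambda a:(np.array(a,float)+.5)/3.2-.5+[170,160]
print("head",pix2w("top",c2p([[75.5,311],[65,205],[50,418],[103,206],[86,418]]),.036))
print("handle",pix2w("top",c2p([[41,312.5]]),.115))
th=np.radians(7.87);R=np.array([[np.cos(th),-np.sin(th)],[np.sin(th),np.cos(th)]]);o=np.array([.5575,-.0149])
for a in ([514,109],[527,277]),([590,75],[585,242]),([660,84],[670,250]):
    w=pix2w("top",c2p(a),.0355)[:,:2]; print(((w-o)@R).round(4))
for n,a in dict(cut=[640,12]).items(): print(n,(pix2w("top",c2p([a]),.02)[:,:2]-o)@R)
print("jar",(pix2w("top",[[485,250]],.085)[:,:2]-o)@R, "spool",(pix2w("top",[[237,146]],.05)[:,:2]-o)@R)
for z in (.0,): pass
E
```

```text
head [[0.4711009  0.30278623 0.036     ]
 [0.54506596 0.31130936 0.036     ]
 [0.39786288 0.31934189 0.036     ]
 [0.54400077 0.28455936 0.036     ]
 [0.39755671 0.29438017 0.036     ]]
handle [[0.47156585 0.3034955  0.115     ]]
[[ 0.0519  0.0029]
 [-0.066   0.0119]]
[[ 0.0677 -0.0538]
 [-0.048  -0.0318]]
[[ 0.0539 -0.1016]
 [-0.0624 -0.0895]]
cut [[ 0.1093716  -0.09792805]]
jar [[-0.12168407 -0.30107849]] spool [[0.18902625 0.19473503]]
```

Emit:
{"fn": "move_arm", "kwargs": {"increments": [[[0.033,-0.03,0],[0,0,0.02],0],[[0.066,-0.06,0],[0,0,0.04],0],[[0.099,-0.09,0],[0,0,0.06],0],[[0.131,-0.12,-0.01],[0,0,0.08],0],[[0.164,-0.152,-0.02],[0,0,0.1],0],[[0.197,-0.182,-0.03],[0,0,0.12],0],[[0.23,-0.212,-0.04],[0,0,0.14],0],[[0.26,-0.242,-0.05],[0,0,0.16],0],[[0.29,-0.272,-0.06],[0,0,0.171],0],[[0.32,-0.298,-0.07],[0,0,0.171],0]], "squeeze": 80}}

```text
time_s: 0.93
ee_pos: [0.4434, 0.3273, 0.3408]
ee_rot: [-0.0, 0.03, 1.0, -0.0]
force: [-0.1, 0.6, 0.1]
finger_gap: 0.999
gripper_force: 0.0
```

Emit:
{"fn": "move_arm", "kwargs": {"increments": [[[0.008,-0.007,-0.01],[0,0,0],0],[[0.008,-0.007,-0.01],[0,0,0],0],[[0.008,-0.007,-0.01],[0,0,0],0]]}}

```text
time_s: 1.18
ee_pos: [0.4505, 0.3215, 0.3305]
ee_rot: [-0.001, 0.031, 1.0, -0.0]
force: [-0.1, 0.3, 0.2]
finger_gap: 1.001
gripper_force: 0.0
```

```bash
python3 - <<'E'
from h import *
a=imaging.capture("side");b=imaging.capture("top")
s=arm.read_state();print(s["time_s"],s["ee_pos"],s["ee_rot"],s["force"],s["torque"],s["q"])
A=cv2.resize(a[60:260,120:320],(400,400),interpolation=2);B=cv2.resize(b[160:360,110:310],(400,400),interpolation=2)
cv2.imwrite("pics/hover.png",np.hstack([A,B])[:,:,::-1])
E
```

```text
1.2833 [0.44955836 0.32280774 0.33151374] [-4.95149670e-04  2.93770712e-02  9.99568278e-01  2.03416648e-05] [0.61223225 0.55903496 0.51642052] [-0.00352883 -0.03575792  0.01036507] [ 4.20705371e-01  5.30778352e-01  1.68427634e+00  5.84267556e-04
  9.27412023e-01 -1.09167906e+00]
```

View pics/hover.png

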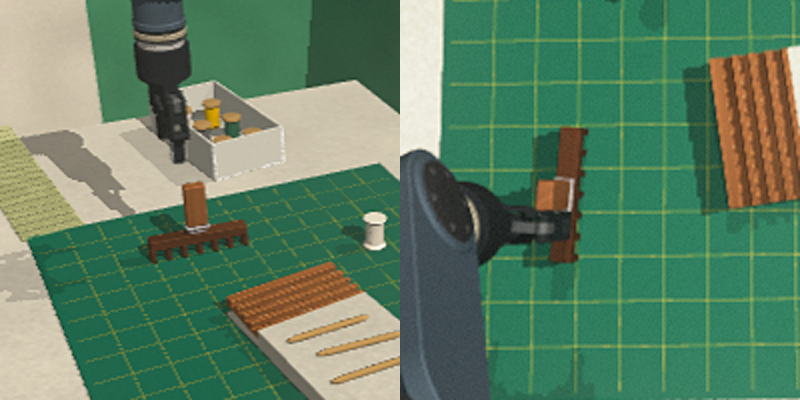

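The gripper hovers about 20 mm short of the handle in x and y, and its yaw is right. I'll correct that, then descend and grip.

Emit:
{"fn": "move_arm", "kwargs": {"increments": [[[0.011,-0.01,0],[0,0,0],0],[[0.0215,-0.0195,0],[0,0,0],0],[[0.0215,-0.0195,0],[0,0,0],0],[[0.0215,-0.0195,-0.02],[0,0,0],0],[[0.0215,-0.0195,-0.04],[0,0,0],0],[[0.0215,-0.0195,-0.06],[0,0,0],0],[[0.0215,-0.0195,-0.075],[0,0,0],0],[[0.0215,-0.0195,-0.0845],[0,0,0],0],[[0.0215,-0.0195,-0.0845],[0,0,0],0],[[0.0215,-0.0195,-0.0845],[0,0,0],0]]}}

```text
time_s: 2.12
ee_pos: [0.4722, 0.3027, 0.2469]
ee_rot: [-0.0, 0.03, 1.0, -0.0]
force: [0.1, 0.4, 0.1]
finger_gap: 1.005
gripper_force: 0.0
```

Emit:
{"fn": "move_arm", "kwargs": {"increments": [[[0,0,0],[0,0,0],0.3],[[0,0,0],[0,0,0],0.5],[[0,0,0],[0,0,0],0.6],[[0,0,0],[0,0,0],0.7],[[0,0,0],[0,0,0],0.8],[[0,0,0],[0,0,0],0.9],[[0,0,0],[0,0,0],1],[[0,0,0],[0,0,0],1],[[0,0,0],[0,0,0],1],[[0,0,0],[0,0,0],1]]}}

```text
time_s: 2.95
ee_pos: [0.4722, 0.3026, 0.2472]
ee_rot: [0.0, 0.03, 1.0, 0.0]
force: [-0.5, -0.7, 2.7]
finger_gap: 0.201
gripper_force: 77.8
```

Emit:
{"fn": "move_arm", "kwargs": {"increments": [[[0,0,0.005],[0,0,0],1],[[0,0,0.015],[0,0,0],1],[[0,0,0.03],[0,0,0],1],[[0,0,0.05],[0,0,0],1],[[0,0,0.07],[0,0,0],1],[[0,0,0.08],[0,0,0],1],[[0,0,0.08],[0,0,0],1],[[0,0,0.08],[0,0,0],1]]}}

```text
time_s: 3.62
ee_pos: [0.4719, 0.3025, 0.3273]
ee_rot: [0.0, 0.03, 1.0, 0.0]
force: [0.7, -0.3, -2.5]
finger_gap: 0.203
gripper_force: 77.9
```

Emit:
{"fn": "move_arm", "kwargs": {"increments": [[[0.002,-0.01,0],[0,0,0.01],1],[[0.007,-0.03,0],[0,0,0.02],1],[[0.014,-0.06,0],[0,0,0.04],1],[[0.021,-0.09,0],[0,0,0.05],1],[[0.028,-0.12,0],[0,0,0.06],1],[[0.034,-0.15,0],[0,0,0.07],1],[[0.041,-0.18,0],[0,0,0.08],1],[[0.048,-0.21,0],[0,0,0.09],1],[[0.053,-0.23,0],[0,0,0.1],1],[[0.055,-0.24,0],[0,0,0.1],1]]}}

```text
time_s: 4.45
ee_pos: [0.5275, 0.06, 0.3256]
ee_rot: [-0.001, -0.019, 1.0, -0.0]
force: [0.4, 0.7, -1.9]
finger_gap: 0.199
gripper_force: 78.4
```

Emit:
{"fn": "move_arm", "kwargs": {"increments": [[[0.002,-0.01,0],[0,0,0.01],1],[[0.007,-0.03,0],[0,0,0.02],1],[[0.014,-0.06,0],[0,0,0.04],1],[[0.021,-0.09,0],[0,0,0.05],1],[[0.028,-0.12,0],[0,0,0.06],1],[[0.034,-0.15,0],[0,0,0.075],1],[[0.041,-0.18,0],[0,0,0.09],1],[[0.047,-0.205,0],[0,0,0.097],1],[[0.0495,-0.216,0],[0,0,0.097],1],[[0.0495,-0.216,0],[0,0,0.097],1]]}}

```text
time_s: 5.28
ee_pos: [0.5769, -0.1553, 0.326]
ee_rot: [-0.0, -0.067, 0.998, 0.0]
force: [-0.2, 1.2, -2.1]
finger_gap: 0.199
gripper_force: 78.3
```

```bash
python3 - <<'E'
from h import *
a=imaging.capture("side");b=imaging.capture("top")
s=arm.read_state();print(s["time_s"],s["ee_pos"],s["ee_rot"],s["force"],s["torque"],s["q"])
q=s["ee_rot"];print("yaw",np.degrees(2*np.arctan2(q[2],q[1]))-180)
A=cv2.resize(a[130:330,200:400],(400,400),interpolation=2);B=cv2.resize(b[120:320,250:450],(400,400),interpolation=2)
cv2.imwrite("pics/hover2.png",np.hstack([A,B])[:,:,::-1])
E
```

```text
5.3833 [ 0.57590158 -0.15231597  0.3259789 ] [-0.00131049 -0.06825641  0.99766614  0.00127615] [-0.51821214  0.27695347 -2.11070967] [ 0.04977687  0.03460895 -0.07892032] [-4.46188383e-01  5.87141942e-01  1.58021100e+00  1.12401847e-03
  9.77777657e-01 -2.15423380e+00]
yaw 7.827707395049202
```

View pics/hover2.png

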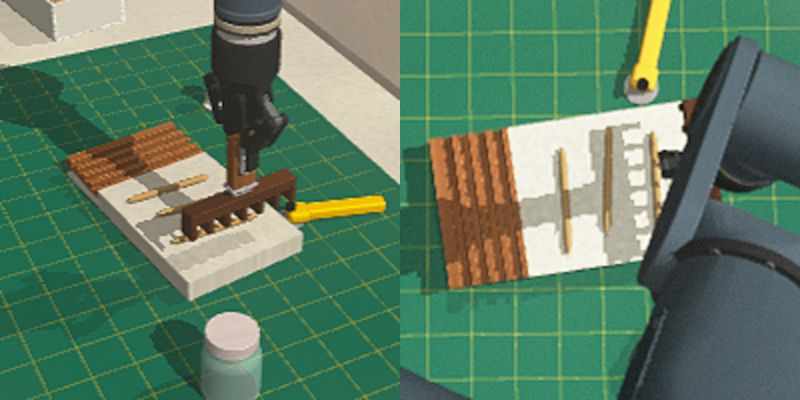

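The side view shows the rake hovering behind the last needle and over the plate, clear of the cutter. Next I descend.

Emit:
{"fn": "move_arm", "kwargs": {"increments": [[[0,-0.001,-0.01],[0,0,0],1],[[0,-0.001,-0.02],[0,0,0],1],[[0,-0.001,-0.03],[0,0,0],1],[[0,-0.001,-0.04],[0,0,0],1],[[0,-0.001,-0.045],[0,0,0],1],[[0,-0.001,-0.046],[0,0,0],1],[[0,-0.001,-0.046],[0,0,0],1],[[0,-0.001,-0.046],[0,0,0],1]]}}

```text
time_s: 6.05
ee_pos: [0.5768, -0.1545, 0.2811]
ee_rot: [0.0, -0.069, 0.998, -0.0]
force: [-0.5, 0.0, -2.2]
finger_gap: 0.199
gripper_force: 78.3
```

```bash
cat > st.py <<'E'
from h import *
F=[];T=[];P=[]
for i in range(6):
    s=arm.read_state();F.append(s["force"]);T.append(s["torque"]);P.append(s["ee_pos"]);imaging.capture("side")
R=cv2.Rodrigues
th=np.radians(7.87);o=np.array([.5575,-.0149]);d=np.mean(P,0)[:2]-o
print("t",s["time_s"],"F",np.mean(F,0).round(2),"sd",np.std(F,0).round(2),"T",np.mean(T,0).round(3),"P",np.mean(P,0).round(4),"sd",np.std(P,0).round(4))
print("board x,y",(d@[np.cos(th),np.sin(th)]).round(4),(d@[-np.sin(th),np.cos(th)]).round(4),"rot",s["ee_rot"].round(4))
E
python3 st.py
```

```text
t 6.3 F [-0.32 -0.07 -1.94] sd [0.3  0.38 0.5 ] T [0.007 0.001 0.011] P [ 0.5768 -0.1546  0.2814] sd [0.     0.     0.0002]
board x,y -0.0 -0.141 rot [ 5.000e-04 -6.850e-02  9.977e-01 -3.000e-04]
```

Emit:
{"fn": "move_arm", "kwargs": {"increments": [[[0,0,-0.001],[0,0,0],1],[[0,0,-0.002],[0,0,0],1],[[0,0,-0.003],[0,0,0],1],[[0,0,-0.003],[0,0,0],1],[[0,0,-0.0035],[0,0,0],1],[[0,0,-0.004],[0,0,0],1],[[0,0,-0.0045],[0,0,0],1],[[0,0,-0.005],[0,0,0],1],[[0,0,-0.005],[0,0,0],1]]}}

```text
time_s: 7.1
ee_pos: [0.5765, -0.1544, 0.2758]
ee_rot: [-0.0, -0.069, 0.998, 0.0]
force: [-0.2, -0.4, -1.8]
finger_gap: 0.202
gripper_force: 78.3
```

Emit:
{"fn": "move_arm", "kwargs": {"increments": [[[0,0,-0.0003],[0,0,0],1],[[0,0,-0.0005],[0,0,0],1],[[0,0,-0.0005],[0,0,0],1]]}}

```text
time_s: 7.35
ee_pos: [0.5766, -0.1544, 0.2756]
ee_rot: [0.0, -0.069, 0.998, -0.0]
force: [-0.1, -0.4, -0.4]
finger_gap: 0.201
gripper_force: 78.4
```

Emit:
{"fn": "move_arm", "kwargs": {"increments": [[[0,0,-0.0003],[0,0,0],1],[[0,0,-0.0005],[0,0,0],1],[[0,0,-0.0005],[0,0,0],1]]}}

```text
time_s: 7.6
ee_pos: [0.5765, -0.1544, 0.2753]
ee_rot: [0.0, -0.069, 0.998, -0.0]
force: [-1.1, 1.0, 1.6]
finger_gap: 0.202
gripper_force: 78.5
```

```bash
python3 st.py
```

```text
t 7.85 F [-1.3   0.51  1.95] sd [0.19 0.42 0.49] T [0.077 0.163 0.008] P [ 0.5766 -0.1544  0.2753] sd [0. 0. 0.]
board x,y -0.0002 -0.1408 rot [ 1.000e-04 -6.860e-02  9.976e-01 -1.000e-04]
```

Emit:
{"fn": "move_arm", "kwargs": {"increments": [[[-0.0003,0.002,0],[0,0,0],1],[[-0.0005,0.004,0],[0,0,0],1],[[-0.0008,0.006,0],[0,0,0],1],[[-0.0011,0.008,0],[0,0,0],1],[[-0.0014,0.01,0],[0,0,0],1],[[-0.0016,0.012,0],[0,0,0],1],[[-0.0019,0.014,0],[0,0,0],1],[[-0.0022,0.016,0],[0,0,0],1],[[-0.0025,0.018,0],[0,0,0],1],[[-0.0028,0.02,0],[0,0,0],1]]}}

```text
time_s: 8.73
ee_pos: [0.5739, -0.1344, 0.2751]
ee_rot: [0.0, -0.069, 0.998, -0.0]
force: [1.1, -3.4, 2.6]
finger_gap: 0.2
gripper_force: 79.1
```

```bash
python3 st.py
```

```text
t 8.9833 F [ 1.21 -1.99  3.2 ] sd [0.26 0.9  0.45] T [-0.533 -0.177  0.038] P [ 0.5739 -0.1342  0.2751] sd [0.     0.0001 0.    ]
board x,y -0.0001 -0.1204 rot [ 2.000e-04 -6.850e-02  9.977e-01  3.000e-04]
```

Emit:
{"fn": "move_arm", "kwargs": {"increments": [[[-0.0003,0.002,0.0001],[0,0,0],1],[[-0.0005,0.004,0.0001],[0,0,0],1],[[-0.0008,0.006,0.0001],[0,0,0],1],[[-0.0011,0.008,0.0001],[0,0,0],1],[[-0.0014,0.01,0.0001],[0,0,0],1],[[-0.0016,0.012,0.0001],[0,0,0],1],[[-0.0019,0.014,0.0001],[0,0,0],1],[[-0.0022,0.016,0.0001],[0,0,0],1],[[-0.0025,0.018,0.0001],[0,0,0],1],[[-0.0028,0.02,0.0001],[0,0,0],1]]}}

```text
time_s: 9.87
ee_pos: [0.5709, -0.1142, 0.2751]
ee_rot: [0.0, -0.069, 0.998, -0.0]
force: [0.4, -3.0, 4.9]
finger_gap: 0.203
gripper_force: 79.1
```

Emit:
{"fn": "move_arm", "kwargs": {"increments": [[[-0.0003,0.002,0.0001],[0,0,0],1],[[-0.0005,0.004,0.0001],[0,0,0],1],[[-0.0008,0.006,0.0001],[0,0,0],1],[[-0.0011,0.008,0.0001],[0,0,0],1],[[-0.0014,0.01,0.0001],[0,0,0],1],[[-0.0016,0.012,0.0001],[0,0,0],1],[[-0.0019,0.014,0.0001],[0,0,0],1],[[-0.0022,0.016,0.0001],[0,0,0],1],[[-0.0025,0.018,0.0001],[0,0,0],1],[[-0.0028,0.02,0.0001],[0,0,0],1]]}}

```text
time_s: 10.7
ee_pos: [0.5681, -0.0942, 0.2751]
ee_rot: [-0.0, -0.069, 0.998, 0.0]
force: [0.2, -2.9, 3.6]
finger_gap: 0.2
gripper_force: 79.1
```

```bash
python3 st.py
```

```text
t 10.95 F [ 0.67 -1.67  3.08] sd [0.49 0.96 0.35] T [-0.509 -0.234  0.004] P [ 0.5681 -0.094   0.2751] sd [0.     0.0001 0.    ]
board x,y -0.0004 -0.0798 rot [-2.000e-04 -6.840e-02  9.977e-01  5.000e-04]
```

Emit:
{"fn": "move_arm", "kwargs": {"increments": [[[-0.0003,0.002,0.0001],[0,0,0],1],[[-0.0005,0.004,0.0001],[0,0,0],1],[[-0.0008,0.006,0.0001],[0,0,0],1],[[-0.0011,0.008,0.0001],[0,0,0],1],[[-0.0014,0.01,0.0001],[0,0,0],1],[[-0.0016,0.012,0.0001],[0,0,0],1],[[-0.0019,0.014,0.0001],[0,0,0],1],[[-0.0022,0.016,0.0001],[0,0,0],1],[[-0.0025,0.018,0.0001],[0,0,0],1],[[-0.0028,0.02,0.0001],[0,0,0],1]]}}

```text
time_s: 11.83
ee_pos: [0.5653, -0.0742, 0.2752]
ee_rot: [-0.0, -0.069, 0.998, 0.0]
force: [1.0, -2.6, 2.4]
finger_gap: 0.199
gripper_force: 79.0
```

Emit:
{"fn": "move_arm", "kwargs": {"increments": [[[-0.0003,0.002,0.0001],[0,0,0],1],[[-0.0005,0.004,0.0001],[0,0,0],1],[[-0.0008,0.006,0.0001],[0,0,0],1],[[-0.0011,0.008,0.0001],[0,0,0],1],[[-0.0014,0.01,0.0001],[0,0,0],1],[[-0.0016,0.012,0.0001],[0,0,0],1],[[-0.0019,0.014,0.0001],[0,0,0],1],[[-0.0022,0.016,0.0001],[0,0,0],1],[[-0.0025,0.018,0.0001],[0,0,0],1],[[-0.0028,0.02,0.0001],[0,0,0],1]]}}

```text
time_s: 12.67
ee_pos: [0.5625, -0.0542, 0.2753]
ee_rot: [-0.0, -0.069, 0.998, 0.0]
force: [0.6, -1.8, 1.5]
finger_gap: 0.2
gripper_force: 79.0
```

Emit:
{"fn": "move_arm", "kwargs": {"increments": [[[-0.0003,0.002,0.0001],[0,0,0],1],[[-0.0005,0.004,0.0001],[0,0,0],1],[[-0.0008,0.006,0.0001],[0,0,0],1],[[-0.0011,0.008,0.0001],[0,0,0],1],[[-0.0014,0.01,0.0001],[0,0,0],1],[[-0.0016,0.012,0.0001],[0,0,0],1],[[-0.0019,0.014,0.0001],[0,0,0],1],[[-0.0022,0.016,0.0001],[0,0,0],1],[[-0.0025,0.018,0.0001],[0,0,0],1],[[-0.0028,0.02,0.0001],[0,0,0],1]]}}

```text
time_s: 13.5
ee_pos: [0.5597, -0.0342, 0.2754]
ee_rot: [-0.0, -0.069, 0.998, 0.0]
force: [-0.1, -2.4, 1.5]
finger_gap: 0.201
gripper_force: 78.8
```

```bash
python3 st.py; python3 - <<'E'
from h import *
a=imaging.capture("side");b=imaging.capture("top")
A=cv2.resize(a[150:310,200:360],(400,400),interpolation=2);B=cv2.resize(b[140:300,250:410],(400,400),interpolation=2)
cv2.imwrite("pics/mid.png",np.hstack([A,B])[:,:,::-1])
E
```

```text
t 13.75 F [ 0.32 -0.68  1.04] sd [0.43 0.88 0.45] T [-0.218 -0.162 -0.002] P [ 0.5596 -0.034   0.2754] sd [0.     0.0001 0.    ]
board x,y -0.0005 -0.0193 rot [-2.000e-04 -6.840e-02  9.977e-01  5.000e-04]
```

View pics/mid.png

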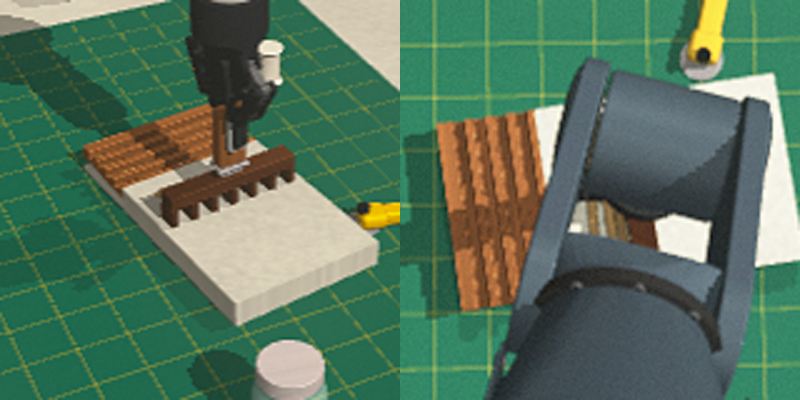

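The three needles are bunched just ahead of the teeth, seen at (600,225) in the top view, and the teeth rest on the plate.

Emit:
{"fn": "move_arm", "kwargs": {"increments": [[[-0.0003,0.002,0],[0,0,0],1],[[-0.0005,0.004,0],[0,0,0],1],[[-0.0008,0.006,0],[0,0,0],1],[[-0.0011,0.008,0],[0,0,0],1],[[-0.0014,0.01,0],[0,0,0],1],[[-0.0016,0.012,0],[0,0,0],1],[[-0.0019,0.014,0],[0,0,0],1],[[-0.0022,0.016,0],[0,0,0],1],[[-0.0025,0.018,0],[0,0,0],1],[[-0.0028,0.02,0],[0,0,0],1]]}}

```text
time_s: 14.73
ee_pos: [0.5569, -0.0142, 0.2755]
ee_rot: [-0.0, -0.069, 0.998, -0.0]
force: [0.5, -2.2, 0.2]
finger_gap: 0.203
gripper_force: 78.7
```

Emit:
{"fn": "move_arm", "kwargs": {"increments": [[[-0.0003,0.002,0],[0,0,0],1],[[-0.0005,0.004,0],[0,0,0],1],[[-0.0008,0.006,0],[0,0,0],1],[[-0.0011,0.008,0],[0,0,0],1],[[-0.0014,0.01,0],[0,0,0],1],[[-0.0016,0.012,0],[0,0,0],1],[[-0.0019,0.014,0],[0,0,0],1],[[-0.0022,0.016,0],[0,0,0],1],[[-0.0025,0.018,0],[0,0,0],1],[[-0.0028,0.02,0],[0,0,0],1]]}}

```text
time_s: 15.57
ee_pos: [0.5541, 0.0058, 0.2755]
ee_rot: [0.0, -0.069, 0.998, 0.0]
force: [-0.2, -2.1, 0.7]
finger_gap: 0.202
gripper_force: 78.7
```

Emit:
{"fn": "move_arm", "kwargs": {"increments": [[[-0.0003,0.002,0],[0,0,0],1],[[-0.0005,0.004,0],[0,0,0],1],[[-0.0008,0.006,0],[0,0,0],1],[[-0.0011,0.008,0],[0,0,0],1],[[-0.0014,0.01,0],[0,0,0],1],[[-0.0016,0.012,0],[0,0,0],1],[[-0.0019,0.014,0],[0,0,0],1],[[-0.0022,0.016,0],[0,0,0],1],[[-0.0025,0.018,0],[0,0,0],1],[[-0.0028,0.02,0],[0,0,0],1]]}}

```text
time_s: 16.4
ee_pos: [0.5513, 0.0258, 0.2755]
ee_rot: [-0.0, -0.069, 0.998, 0.0]
force: [-0.5, -1.8, 1.0]
finger_gap: 0.198
gripper_force: 78.8
```

```bash
python3 st.py
```

```text
t 16.65 F [ 0.16 -0.46  0.94] sd [0.34 0.99 0.32] T [-0.108 -0.119 -0.013] P [0.5513 0.0259 0.2755] sd [0.     0.0001 0.    ]
board x,y -0.0006 0.0413 rot [-1.000e-04 -6.840e-02  9.977e-01  4.000e-04]
```

Emit:
{"fn": "move_arm", "kwargs": {"increments": [[[-0.0002,0.0012,0],[0,0,0],1],[[-0.0003,0.0024,0],[0,0,0],1],[[-0.0005,0.0036,0],[0,0,0],1],[[-0.0007,0.0048,0],[0,0,0],1],[[-0.0008,0.006,0],[0,0,0],1],[[-0.001,0.0072,0],[0,0,0],1],[[-0.0012,0.0084,0],[0,0,0],1],[[-0.0013,0.0096,0],[0,0,0],1],[[-0.0015,0.0108,0],[0,0,0],1],[[-0.0017,0.012,0],[0,0,0],1]]}}

```text
time_s: 17.53
ee_pos: [0.5497, 0.0377, 0.2755]
ee_rot: [0.0, -0.069, 0.998, -0.0]
force: [0.7, -0.9, 1.1]
finger_gap: 0.203
gripper_force: 78.8
```

```bash
python3 st.py
```

```text
t 17.7833 F [ 0.36 -0.96  0.59] sd [0.67 0.62 0.64] T [-0.264 -0.081  0.014] P [0.5496 0.0378 0.2755] sd [0.     0.0001 0.    ]
board x,y -0.0006 0.0533 rot [-0.000e+00 -6.850e-02  9.977e-01  2.000e-04]
```

Emit:
{"fn": "move_arm", "kwargs": {"increments": [[[-0.0001,0.001,0],[0,0,0],1],[[-0.0003,0.002,0],[0,0,0],1],[[-0.0004,0.003,0],[0,0,0],1],[[-0.0006,0.004,0],[0,0,0],1],[[-0.0007,0.005,0],[0,0,0],1],[[-0.0008,0.006,0],[0,0,0],1],[[-0.001,0.007,0],[0,0,0],1],[[-0.0011,0.008,0],[0,0,0],1],[[-0.0013,0.009,0],[0,0,0],1],[[-0.0014,0.01,0],[0,0,0],1]]}}

```text
time_s: 18.67
ee_pos: [0.5486, 0.0465, 0.2757]
ee_rot: [0.0, -0.069, 0.998, -0.001]
force: [0.3, -0.0, -1.6]
finger_gap: 0.201
gripper_force: 78.5
```

```bash
python3 st.py
```

```text
t 18.9167 F [ 0.49 -1.49  0.92] sd [0.24 0.75 1.25] T [-0.485 -0.108 -0.024] P [0.5484 0.0474 0.2756] sd [0.0001 0.0004 0.0001]
board x,y -0.0005 0.063 rot [ 1.000e-04 -6.850e-02  9.976e-01  1.000e-04]
```

Emit:
{"fn": "move_arm", "kwargs": {"increments": [[[-0.0001,0.001,0],[0,0,0],1],[[-0.0003,0.002,0],[0,0,0],1],[[-0.0004,0.003,0],[0,0,0],1],[[-0.0006,0.004,0],[0,0,0],1],[[-0.0007,0.005,0],[0,0,0],1],[[-0.0008,0.006,0],[0,0,0],1],[[-0.001,0.007,0],[0,0,0],1],[[-0.0011,0.008,0],[0,0,0],1]]}}

```text
time_s: 19.63
ee_pos: [0.5474, 0.0551, 0.2758]
ee_rot: [0.0, -0.069, 0.998, -0.001]
force: [0.6, -5.4, 4.1]
finger_gap: 0.202
gripper_force: 79.5
```

```bash
python3 st.py
```

```text
t 19.8833 F [ 0.43 -4.63  4.47] sd [0.5  0.48 0.35] T [-1.003 -0.07  -0.009] P [0.5474 0.0554 0.2758] sd [0.     0.0001 0.    ]
board x,y -0.0004 0.071 rot [ 4.000e-04 -6.870e-02  9.976e-01 -3.000e-04]
```

The leaf slopes up by about 2°, judging by the force rise and height. I'll tilt the rake to match, pivoting about its teeth.

Emit:
{"fn": "move_arm", "kwargs": {"increments": [[[0,0,0.0002],[0,0,0],1],[[0.0002,-0.0012,0.0003],[0.005,0.0007,0],1],[[0.0003,-0.0024,0.0003],[0.01,0.0014,0],1],[[0.0005,-0.0036,0.0003],[0.015,0.0021,0],1],[[0.0007,-0.0048,0.0003],[0.02,0.0028,0],1],[[0.0009,-0.006,0.0003],[0.025,0.0035,0],1],[[0.001,-0.0072,0.0003],[0.03,0.0042,0],1],[[0.0012,-0.0084,0.0003],[0.0347,0.0048,0],1],[[0.0012,-0.0084,0.0003],[0.0347,0.0048,0],1]]}}

```text
time_s: 20.68
ee_pos: [0.5485, 0.0471, 0.2756]
ee_rot: [-0.001, -0.068, 0.998, 0.018]
force: [2.3, -2.2, 2.7]
finger_gap: 0.205
gripper_force: 79.0
```

```bash
python3 st.py; python3 - <<'E'
from h import *
a=imaging.capture("side");b=imaging.capture("top")
A=cv2.resize(a[150:290,200:340],(400,400),interpolation=2);B=cv2.resize(b[140:300,250:410],(400,400),interpolation=2)
cv2.imwrite("pics/leaf.png",np.hstack([A,B])[:,:,::-1])
E
```

```text
t 20.9333 F [ 2.01 -1.85  1.85] sd [0.55 0.57 0.43] T [-0.481 -0.377  0.   ] P [0.5484 0.0472 0.2757] sd [0.     0.0001 0.    ]
board x,y -0.0005 0.0628 rot [-0.0011 -0.0685  0.9975  0.0176]
```

View pics/leaf.png

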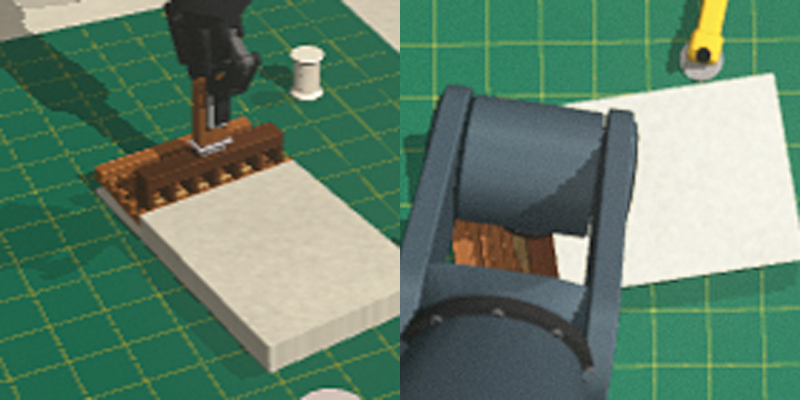

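Force is about 4 N with the rake matched to the leaf. Continuing up the slope in short steps.

Emit:
{"fn": "move_arm", "kwargs": {"increments": [[[-0.0001,0.001,0],[0,0,0],1],[[-0.0003,0.002,0.0001],[0,0,0],1],[[-0.0004,0.003,0.0001],[0,0,0],1],[[-0.0006,0.004,0.0001],[0,0,0],1],[[-0.0007,0.005,0.0002],[0,0,0],1],[[-0.0008,0.006,0.0002],[0,0,0],1],[[-0.001,0.007,0.0002],[0,0,0],1],[[-0.0011,0.008,0.0003],[0,0,0],1],[[-0.0013,0.009,0.0003],[0,0,0],1],[[-0.0014,0.01,0.0003],[0,0,0],1]]}}

```text
time_s: 21.92
ee_pos: [0.547, 0.056, 0.2761]
ee_rot: [-0.001, -0.069, 0.997, 0.016]
force: [-0.2, -2.3, 2.3]
finger_gap: 0.2
gripper_force: 79.1
```

```bash
python3 st.py
```

```text
t 22.1667 F [-0.18 -2.8   2.35] sd [0.24 0.27 0.3 ] T [-0.639 -0.144 -0.023] P [0.5469 0.0569 0.2761] sd [0.0001 0.0004 0.    ]
board x,y -0.0007 0.0726 rot [-0.0014 -0.0686  0.9975  0.0175]
```

Emit:
{"fn": "move_arm", "kwargs": {"increments": [[[-0.0001,0.001,0],[0,0,0],1],[[-0.0003,0.002,0.0001],[0,0,0],1],[[-0.0004,0.003,0.0001],[0,0,0],1],[[-0.0006,0.004,0.0002],[0,0,0],1],[[-0.0007,0.005,0.0002],[0,0,0],1],[[-0.0008,0.006,0.0002],[0,0,0],1],[[-0.001,0.007,0.0003],[0,0,0],1],[[-0.0011,0.008,0.0003],[0,0,0],1],[[-0.0013,0.009,0.0004],[0,0,0],1],[[-0.0014,0.01,0.0004],[0,0,0],1]]}}

```text
time_s: 23.05
ee_pos: [0.5456, 0.0673, 0.2765]
ee_rot: [-0.001, -0.069, 0.997, 0.018]
force: [0.3, -3.7, 3.2]
finger_gap: 0.203
gripper_force: 79.4
```

```bash
python3 st.py
```

```text
t 23.3 F [ 0.77 -2.68  3.37] sd [0.3  0.71 0.3 ] T [-0.599 -0.155  0.007] P [0.5456 0.0673 0.2765] sd [0. 0. 0.]
board x,y -0.0006 0.0831 rot [-0.0011 -0.0684  0.9975  0.0177]
```

Emit:
{"fn": "move_arm", "kwargs": {"increments": [[[-0.0001,0.001,0.0001],[0,0,0],1],[[-0.0003,0.002,0.0001],[0.001,0,0],1],[[-0.0004,0.003,0.0002],[0.002,0,0],1],[[-0.0006,0.004,0.0002],[0.003,0,0],1],[[-0.0007,0.005,0.0003],[0.004,0.0005,0],1],[[-0.0008,0.006,0.0004],[0.005,0.0006,0],1],[[-0.001,0.007,0.0004],[0.005,0.0007,0],1],[[-0.0011,0.008,0.0005],[0.005,0.0007,0],1],[[-0.0013,0.009,0.0005],[0.005,0.0007,0],1],[[-0.0014,0.01,0.0006],[0.005,0.0007,0],1]]}}

```text
time_s: 24.18
ee_pos: [0.5441, 0.0773, 0.277]
ee_rot: [-0.001, -0.069, 0.997, 0.02]
force: [0.1, -2.3, 2.4]
finger_gap: 0.196
gripper_force: 79.4
```

```bash
python3 st.py
```

```text
t 24.4333 F [ 0.21 -2.25  2.68] sd [0.47 0.21 0.26] T [-0.563 -0.193  0.003] P [0.5441 0.0774 0.277 ] sd [0. 0. 0.]
board x,y -0.0007 0.0932 rot [-0.0015 -0.0684  0.9974  0.0202]
```

Emit:
{"fn": "move_arm", "kwargs": {"increments": [[[-0.0001,0.001,0.0001],[0,0,0],1],[[-0.0003,0.002,0.0001],[0,0,0],1],[[-0.0004,0.003,0.0002],[0,0,0],1],[[-0.0006,0.004,0.0002],[0,0,0],1],[[-0.0007,0.005,0.0003],[0,0,0],1],[[-0.0008,0.006,0.0003],[0,0,0],1],[[-0.001,0.007,0.0004],[0,0,0],1],[[-0.0011,0.008,0.0004],[0,0,0],1],[[-0.0013,0.009,0.0005],[0,0,0],1],[[-0.0014,0.01,0.0005],[0,0,0],1]]}}

```text
time_s: 25.32
ee_pos: [0.5427, 0.0873, 0.2776]
ee_rot: [-0.001, -0.069, 0.997, 0.02]
force: [1.0, -2.8, 1.7]
finger_gap: 0.203
gripper_force: 79.3
```

```bash
python3 st.py; python3 - <<'E'
from h import *
a=imaging.capture("side");b=imaging.capture("top")
A=cv2.resize(a[150:250,200:300],(400,400),interpolation=2);B=cv2.resize(b[160:280,240:360],(400,400),interpolation=2)
cv2.imwrite("pics/leaf2.png",np.hstack([A,B])[:,:,::-1])
E
```

```text
t 25.5667 F [ 0.7  -1.93  2.38] sd [0.34 0.53 0.39] T [-0.515 -0.133 -0.023] P [0.5427 0.0874 0.2776] sd [0. 0. 0.]
board x,y -0.0007 0.1033 rot [-0.0014 -0.0684  0.9974  0.0202]
```

View pics/leaf2.png

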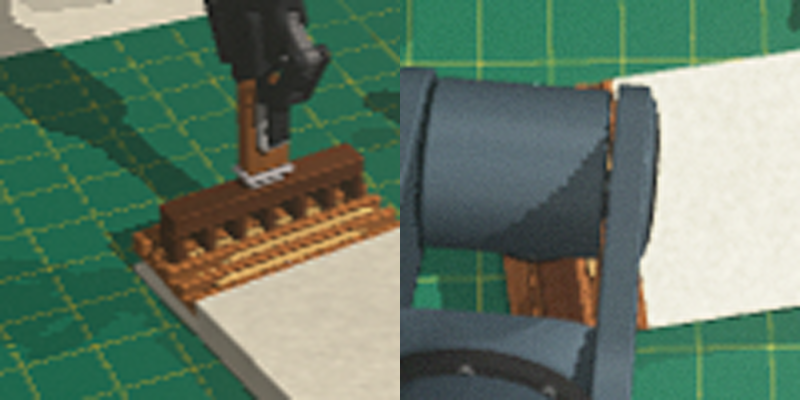

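Two needles lie in the first two grooves behind the teeth. I'll comb on to the last groove.

Emit:
{"fn": "move_arm", "kwargs": {"increments": [[[-0.0001,0.001,0.0001],[0,0,0],1],[[-0.0003,0.002,0.0001],[0,0,0],1],[[-0.0004,0.003,0.0002],[0,0,0],1],[[-0.0006,0.004,0.0002],[0,0,0],1],[[-0.0007,0.005,0.0003],[0,0,0],1],[[-0.0008,0.006,0.0003],[0,0,0],1],[[-0.001,0.007,0.0003],[0,0,0],1],[[-0.0011,0.008,0.0004],[0,0,0],1],[[-0.0013,0.009,0.0004],[0,0,0],1],[[-0.0014,0.01,0.0005],[0,0,0],1]]}}

```text
time_s: 26.55
ee_pos: [0.5413, 0.0973, 0.2781]
ee_rot: [-0.001, -0.069, 0.997, 0.02]
force: [0.8, -2.4, 2.3]
finger_gap: 0.203
gripper_force: 79.3
```

```bash
python3 st.py
```

```text
t 26.8 F [ 0.39 -1.72  2.47] sd [0.52 0.4  0.31] T [-0.512 -0.154 -0.009] P [0.5413 0.0973 0.2781] sd [0. 0. 0.]
board x,y -0.0006 0.1134 rot [-0.0014 -0.0685  0.9974  0.0202]
```

Emit:
{"fn": "move_arm", "kwargs": {"increments": [[[0,0,0.003],[0,0,0],1],[[0,0,0.01],[0,0,0],1],[[0,0,0.025],[0,0,0],1],[[0,0,0.045],[0,0,0],1],[[0,0,0.06],[0,0,0],1],[[-0.007,0.02,0.06],[-0.01,-0.0014,0],1],[[-0.014,0.04,0.06],[-0.02,-0.0028,0],1],[[-0.02,0.06,0.06],[-0.03,-0.0042,0],1],[[-0.027,0.08,0.06],[-0.0397,-0.0055,0],1],[[-0.034,0.1,0.06],[-0.0397,-0.0055,0],1]]}}

```text
time_s: 27.68
ee_pos: [0.5062, 0.1982, 0.338]
ee_rot: [-0.001, -0.068, 0.998, 0.0]
force: [-0.2, 0.5, -2.8]
finger_gap: 0.203
gripper_force: 78.5
```

Emit:
{"fn": "move_arm", "kwargs": {"increments": [[[-0.007,0.02,0],[0,0,0],1],[[-0.014,0.04,0],[0,0,0],1],[[-0.02,0.06,0],[0,0,0],1],[[-0.027,0.08,0],[0,0,0],1],[[-0.033,0.1,0],[0,0,0],1],[[-0.035,0.105,0],[0,0,0],1],[[-0.035,0.105,0],[0,0,0],1]]}}

```text
time_s: 28.27
ee_pos: [0.4711, 0.3035, 0.3379]
ee_rot: [-0.001, -0.07, 0.998, 0.0]
force: [-0.2, -0.5, -1.7]
finger_gap: 0.197
gripper_force: 78.6
```

```bash
python3 st.py; python3 - <<'E'
from h import *
a=imaging.capture("side");b=imaging.capture("top")
A=cv2.resize(a[150:270,200:320],(400,400),interpolation=2);B=cv2.resize(b[170:280,240:350],(400,400),interpolation=2)
cv2.imwrite("pics/after.png",np.hstack([A,B])[:,:,::-1])
E
```

```text
t 28.5167 F [-0.2  -0.36 -1.77] sd [0.41 0.25 0.33] T [-0.019  0.007  0.007] P [0.472  0.302  0.3379] sd [0.0006 0.0008 0.0001]
board x,y -0.0413 0.3256 rot [-2.000e-04 -6.780e-02  9.977e-01 -1.000e-04]
```

View pics/after.png

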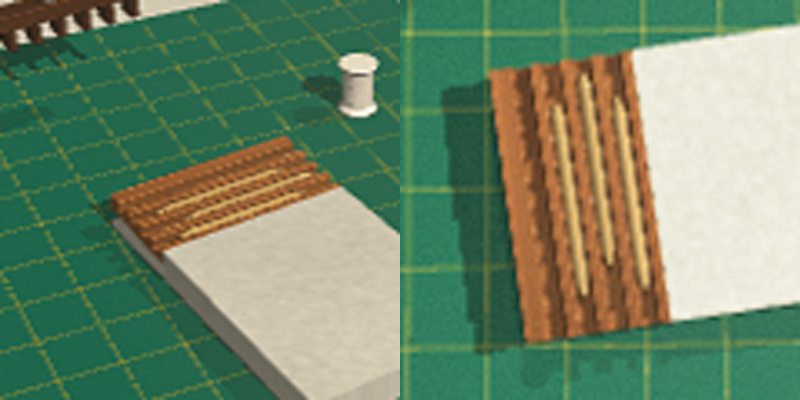

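All three needles lie in grooves 1 to 3, each in its own. Now I set the rake down on the mat.

Emit:
{"fn": "move_arm", "kwargs": {"increments": [[[0,0,-0.01],[0,0,0],1],[[0,0,-0.03],[0,0,0],1],[[0,0,-0.05],[0,0,0],1],[[0,0,-0.07],[0,0,0],1],[[0,0,-0.08],[0,0,0],1],[[0,0,-0.085],[0,0,0],1],[[0,0,-0.088],[0,0,0],1],[[0,0,-0.09],[0,0,0],1],[[0,0,-0.0907],[0,0,0],1],[[0,0,-0.0907],[0,0,0],1]]}}

```text
time_s: 29.5
ee_pos: [0.4727, 0.3023, 0.248]
ee_rot: [0.001, -0.069, 0.998, 0.0]
force: [0.9, 0.4, -2.2]
finger_gap: 0.199
gripper_force: 78.8
```

```bash
python3 st.py
```

```text
t 29.75 F [ 0.34 -0.03 -2.12] sd [0.63 0.54 0.28] T [ 0.004 -0.007 -0.009] P [0.4726 0.3023 0.248 ] sd [0.0001 0.     0.0001]
board x,y -0.0407 0.3258 rot [ 5.000e-04 -6.860e-02  9.976e-01  2.000e-04]
```

Emit:
{"fn": "move_arm", "kwargs": {"increments": [[[0,0,-0.0003],[0,0,0],1],[[0,0,-0.0006],[0,0,0],1],[[0,0,-0.0009],[0,0,0],1],[[0,0,-0.0009],[0,0,0],1]]}}

```text
time_s: 30.13
ee_pos: [0.4725, 0.3022, 0.247]
ee_rot: [0.0, -0.069, 0.998, 0.0]
force: [-1.4, -0.4, 3.0]
finger_gap: 0.202
gripper_force: 79.6
```

Emit:
{"fn": "move_arm", "kwargs": {"increments": [[[0,0,0],[0,0,0],0.8],[[0,0,0],[0,0,0],0.7],[[0,0,0],[0,0,0],0.6],[[0,0,0],[0,0,0],0.5],[[0,0,0],[0,0,0],0.3],[[0,0,0],[0,0,0],0.1],[[0,0,0],[0,0,0],0],[[0,0,0],[0,0,0],0],[[0,0,0],[0,0,0],0],[[0,0,0],[0,0,0],0]]}}

```text
time_s: 30.97
ee_pos: [0.4723, 0.3022, 0.2464]
ee_rot: [0.0, -0.069, 0.998, -0.0]
force: [0.2, 0.7, -0.1]
finger_gap: 1.003
gripper_force: 0.0
```

Emit:
{"fn": "move_arm", "kwargs": {"increments": [[[0,0,0.01],[0,0,0],0],[[0,0,0.025],[0,0,0],0],[[0,0,0.045],[0,0,0],0],[[0,0,0.07],[0,0,0],0],[[0,0,0.1],[0,0,0],0],[[-0.02,0.03,0.11],[0,0,0],0],[[-0.04,0.06,0.11],[0,0,0],0],[[-0.05,0.08,0.11],[0,0,0],0],[[-0.05,0.08,0.11],[0,0,0],0],[[-0.05,0.08,0.11],[0,0,0],0]]}}

```text
time_s: 31.8
ee_pos: [0.4215, 0.3829, 0.3573]
ee_rot: [0.001, -0.07, 0.998, 0.0]
force: [-0.3, -0.0, -0.5]
finger_gap: 0.998
gripper_force: 0.0
```

```bash
python3 - <<'E'
from h import *
a=imaging.capture("side");b=imaging.capture("top");print(arm.read_state()["finger_gap"])
A=cv2.resize(a[90:290,150:350],(400,400),interpolation=2);B=cv2.resize(b[150:350,140:340],(400,400),interpolation=2)
cv2.imwrite("pics/end.png",np.hstack([A,B])[:,:,::-1])
E
```

```text
1.0005927920194941
```

View pics/end.png

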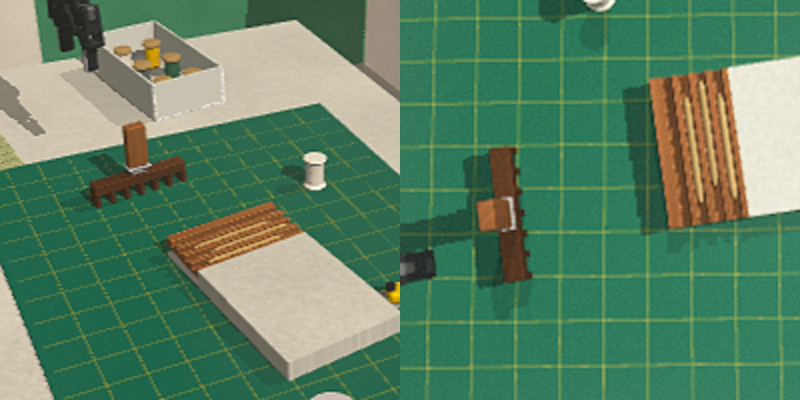

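The rake stands upright and free on the mat, the gripper is clear of it, and the three needles are in grooves 1 to 3.

```bash
python3 -c "
from bench import arm;print(arm.sign_off())"
```

```text
the job is handed in; nothing more can be done
None
```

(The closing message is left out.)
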